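Unlock the ball dispenser and open its gate

ROBOT

A 6-joint arm with a two-finger parallel gripper is mounted at the origin on a cart in front of the work surface, level with it; the furniture and walls round the work are solid. World frame = base frame: x ahead of the robot, y to its left, z up, the work surface at z = 0. Lengths are in m, angles in rad, forces in N, time in s.
With the tool pointing down it reaches from about 0.325 to 1 m from the base axis. Payload 5.1 kg.
Tool frame: the origin (TCP) lies at the very end of the fingers, on their centre line; the grasp point (between the pads) lies 19 mm behind it; z points along the fingers, y is the line along which they close (so a half turn about z gives the same grasp; the last joint's range is limited). The gripper opens to 85 mm and grips with 20 to 120 N. Pads are 22 mm wide; open, the fingers measure 114 mm over their backs; the gripper's body (76 mm by 85 mm) begins 54 mm behind the grasp point. The pads swing forward as they close: fully open they stand 13 mm farther back than shut.
Start: joints at [1.126, 0.124, 1.65, -0, 1.367, -0.083], TCP at [0.23, 0.608, 0.231] pointing down, gripper open.
Joint ranges: [-2.61, 2.61], [-1.02, 2.33], [0.03, 2.71], [-1.35, 4.49], [0.32, 2.68], [-2.91, 2.91]. Speed limits (rad/s): [2.57, 2.57, 3.14, 3.14, 3.14, 3.14].

INTERFACE

Orientations are given as [roll, pitch, yaw] about the fixed x, y, z axes, in that order (R = Rz(yaw) Ry(pitch) Rx(roll)).
In Python, from bench import telemetry, cams, manip gives the robot as it stands.
- The arm moves only by the tool jog_arm, never from a script. Its argument "rows" is one flat list of numbers, 7 for each row, row after row: the shift along the tool's x, y, z in units of 40 mm (1.0 is 40 mm), then the turn, a rotation vector about the tool's x, y, z in units of 5 degrees (1.0 is 5 degrees), then the opening, from 0 (shut) to 1 (fully open). A call has exactly 10 rows; each row is the pose to reach, as a shift and turn from the pose commanded when the call began, along the tool's axes at that moment; what a row does not reach only later rows make up. A row lasts 1/12 s, in which the tool goes at most 41.7 mm and 7.16 degrees, less where a joint would pass 70% of its speed; a pose out of reach is approached as far as the arm can. A call with a gripper value outside its range is refused whole. The fingers move at their own pace and stop on an object; "grip_force" is the grip in N (left out, the last holds). Time passes only in rows, so rows that repeat a pose let the fingers close, or fill a call up. It gives the time, the measured TCP pose, the force, the opening and the grip force at its end, in the units of the state.
- telemetry.read_state(): the state, without advancing time (a new reading comes with each control period).
- cams.snapshot(name): name is "scene" or "top"; returns a dict with "color" (480x640x3 uint8, red, green, blue), "fx", "fy", "cx", "cy" (pixels), "rvec" (rotation vector, rad) and "tvec" (3), from world to camera coordinates, as OpenCV has them. Camera axes: x right, y down, z forward; pixel columns grow to the right and rows downward; lengths in m; the calibration is good to about 2 mm. A picture is of the moment at which its call begins. There is no depth.
- manip.sign_off(): hands the job in; it is judged then, once.
Trained networks look in the newest picture that a camera, given by its name, has taken for a name from the list of things; names that differ only in an ending like _2 or _b are one class to them, and where a whole thing is asked for, a point or a joint stands for the part that bears it (a point fixed in the world has none). Each returns a list of dicts, best first, with "confidence" (0 to 1); they miss things now and then, are a little off and sometimes report something else, mostly with a low value. They report only what shows in the picture. A call takes as long as a camera call. They do not tell look-alikes from the thing itself.
- cams.silhouettes(thing, camera): "mask" (480x640 bool, what is visible of it) and "rect" ([left, top, right, bottom] in pixels, round what is visible of it).
The state is a dict: "clock": time; "qpos": joint angles; "joint_vel": joint speeds; "effort": joint torques, N m; "ee_pos": TCP position; "eef_rot": TCP orientation; "contact_force": force on the tool from outside, world axes, zero at the start; "torque": the same for the moment, N m; "finger_gap": finger opening in m; "grip_force": force on a finger pad.
Only numpy, scipy, OpenCV 4.12 (cv2) and the standard library are available. Lean on these libraries where they do the work, as an engineer would, in place of code of your own. Each camera call takes 0.05 s, during which the arm holds its last target. There are 200 camera calls.

TASK

The bench dispenser's yellow key stands in its lock but is not engaged, and nobody knows quite where the lock catches: press the key gently and feel back and forth round the white mark until it drops in, then keep it pressed in and turn it anticlockwise to the stop. Let go of the key, leaving it standing in the lock, and draw the red-tabbed slide gate out to its end stop so that all three steel balls run into the grey tray. Do not force the key, do not lift it out of the lock, and leave the bottle, the tin and the tape measure where they are.

Things in the scene. Friction and masses are not known exactly. Their poses are not given: they have to be found in the camera images.
- hopper: Ball dispenser fixed to the bench: blue hopper 88 x 88 mm, top at 125 mm, on a blue chute; grey lock housing (103 x 78 mm, deck 95 mm high) on its left side (+y), grey open tray on its right (-y). Origin: under the hopper's centre, on the bench; x points away from the front, where the gate comes out along -x; y towards the lock; z up.
- lock (a point): Centre of the mouth of the steel lock barrel: inside diameter 27 mm, mouth 105 mm above the bench, 85 mm from the hopper's origin along its +y. Axes as the hopper's. A spring pin in it holds the key up 3 mm above the hidden rotor and presses back with 1.5 to 3.5 N; it slowly lifts a released key again.
- lock_face (a point): Centre of the hidden rotor's flat face, 33 mm below the mouth; axes as the hopper's. A straight slot in it, 11 mm deep, passes the key's bit within about 0.1 rad either way. Its direction is unknown at first, within 0.4 rad either way of the mark; half turns are alike. Off the slot the key stops hard on the face; on it, it goes 11 mm deeper.
- mark (a point): White line on the deck in front (-x) of the barrel, in line with the barrel's axis and the hopper's x. The rotor is stiff (0.1 N m) and stays where left; a key in the slot has 0.1 rad of play each way. Its hard stop is with the slot 1.05 rad anticlockwise (from above) of the mark: there the gate is free; 0.12 rad short it is blocked.
- key: Loose key, 100 mm tall, 90 g, upright in the barrel. Origin: centre of its lower end; z up the shank; x along its flat bit and bow. Bit 23.5 x 5 mm, collar 25 mm across 11 to 24 mm up, yellow bow 44 mm (x) by 12 mm (y), 65 to 100 mm up: grip it across the 12 mm. Lower end 30 mm below the mouth at first, 33 mm on the rotor face, 44 mm when engaged.
- gate (a joint): Slide gate: 0 shut, grows as it is drawn out along the hopper's -x, end stop at 0.070 m. Friction about 2 N. While locked it is blocked after a few mm.
- gate_tab (a point): Top centre of the gate's upright red tab: 10 mm thick (along the hopper's x), 44 mm wide (y), 39 mm tall above the gate plate (plate top 91 mm above the bench, tab top 130 mm). Axes as the hopper's. When shut, 80 mm in front of the hopper's origin.
- tray (a point): Centre of the floor of the grey tray (6 mm above the bench), inside 80 mm (x) by 90 mm (y), walls 44 mm above the floor; axes as the hopper's.
- ball0_center (a point): Centre of a loose 30 mm steel ball; starts in the hopper, on the gate.
- ball1_center (a point): Centre of a loose 30 mm steel ball; starts in the hopper, on the gate.
- ball2_center (a point): Centre of a loose 30 mm steel ball; starts in the hopper, on the gate.
- ball0: The same steel ball.
- ball1: The same steel ball.
- ball2: The same steel ball.
- tape_measure: Yellow tape measure, 66 x 72 x 34 mm, a bystander; origin under its centre.
- oil_bottle: Blue bottle with a white nozzle, 40 mm across, 120 mm tall, a bystander; origin under its centre.
- paint_tin: Paint tin, 78 mm across, 77 mm tall, a bystander; origin under its centre.
Things that resemble listed ones, but are neither listed nor needed, are in the scene too. Leave any black look-alike of the key alone.

How it is judged:
On the way, in this order (a step that is already met when the one before it is completed fails the run):
1. the key has dropped into the lock (lower end more than 40 mm below the mouth) (z of key in the frame of lock below -0.04 m), for 0.1 s.
2. the key, still down in the lock, is turned anticlockwise to the stop (over 1.0 rad from the mark) (z of key in the frame of lock below -0.04 m and angle between the x axis of key and the x axis of hopper, either way round above 1 rad), for 0.1 s.
At the end, for the whole second after the job is handed in: The gate is drawn out to within 4 mm of its end stop, all three balls lie at rest in the grey tray, and the key stands released and upright in the lock (within 6 mm of its axis, tilted less than 0.15 rad) (value of joint gate above 0.066 m and x of ball0_center in the frame of tray between -0.045 and 0.045 m and y of ball0_center in the frame of tray between -0.05 and 0.05 m and z of each of ball0_center, ball1_center, ball2_center in the frame of tray below 0.03 m and linear speed of each of ball0, ball1, ball2 below 0.05 m/s and x of ball1_center in the frame of tray between -0.045 and 0.045 m and y of ball1_center in the frame of tray between -0.05 and 0.05 m and x of ball2_center in the frame of tray between -0.045 and 0.045 m and y of ball2_center in the frame of tray between -0.05 and 0.05 m and horizontal distance between key and lock below 0.006 m and angle between key's own z axis and vertical below 0.15 rad); the robot touches nothing.
It fails at once if the key is forced (more than 120 N between it and the dispenser) (contact force between key and hopper above 120 N).
It fails at once if the key is lifted out of the lock (z of key in the frame of lock above -0.005 m).
It fails at once if a bystander is shifted by more than 30 mm (distance of any of tape_measure, oil_bottle, paint_tin from where it was at the start of the episode above 0.03 m).
It also fails if it takes over 61 s, if anything falls off the work surface, if the arm or the gripper's body presses on something with over 40 N, if the wrist force passes 120 N, or if a joint passes its speed limit or range.

## Working session

There is one attempt and no reset: what is moved stays moved. The work goes in short steps, Python scripts to look and compute and a tool call to move; the robot and the scene stay as the last step left them, time stands still between calls to the robot, and variables do not carry over. Pictures are saved under pics/ and viewed, at most 10 in all, crops included, and the job is handed in when it is done.

Besides the shell and the picture viewer there is one more tool, called after ">>>" as name(argument=value, ...) on one line, values as JSON. jog_arm: Moves the arm, as the interface text tells. Its arguments: {"type":"object","properties":{"rows":{"type":"array"},"grip_force":{"type":"number"}},"required":["rows"]}

```bash
mkdir -p pics; ls
cat > h.py <<'E'
import numpy as np,cv2
from bench import telemetry,cams,manip
def proj(s,P):
    K=np.array([[s['fx'],0,s['cx']],[0,s['fy'],s['cy']],[0,0,1.]])
    return cv2.projectPoints(np.float64(P).reshape(-1,1,3),np.float64(s['rvec']),np.float64(s['tvec']),K,None)[0].reshape(-1,2)
def ray(s,u,v,z):
    R=cv2.Rodrigues(np.float64(s['rvec']))[0];t=np.float64(s['tvec']).ravel()
    c=-R.T@t;d=R.T@np.array([(u-s['cx'])/s['fx'],(v-s['cy'])/s['fy'],1.])
    return c+d*(z-c[2])/d[2]
E
python3 - <<'E'
from h import *
S={}
for n in('scene','top'):
    s=cams.snapshot(n);cv2.imwrite(f'pics/{n}0.png',s['color'][...,::-1])
    print(n,s['fx'],s['cx'],s['cy'],s['rvec'],s['tvec'], 'cam',ray(s,0,0,0)*0+(-cv2.Rodrigues(np.float64(s['rvec']))[0].T@np.float64(s['tvec']).ravel()))
    for th in('hopper','key','gate_tab','tray','lock','tape_measure','oil_bottle','paint_tin'):
        try:
            for d in cams.silhouettes(th,n)[:3]:
                m=d['mask'];v,u=np.nonzero(m);print(th,round(d['confidence'],2),d['rect'],u.mean().round(1),v.mean().round(1),m.sum())
        except Exception as e: print(th,e)
print(telemetry.read_state())
E
```

```text
pics
scene 617.8223046311997 324.6206627292766 234.91356120479756 [ 0.68494662 -2.68650714  1.06385856] [0.39836647 0.40279949 0.8794275 ] cam [0.21210545 0.46296101 0.91379122]
hopper 0.85 [203.5, 229.0, 313.8, 365.5] 260.6 297.8 8327
key 0.92 [165.0, 286.0, 195.4, 332.7] 177.7 309.2 583
key 0.83 [224.0, 274.1, 253.9, 310.1] 238.7 288.4 667
key 0.43 [249.8, 245.5, 266.5, 265.3] 254.5 255.5 225
gate_tab 0.72 [238.4, 258.1, 315.6, 294.3] 291.7 276.4 856
gate_tab 0.15 [248.3, 246.0, 265.1, 263.5] 254.1 255.8 241
tray 0.78 [206.5, 229.6, 308.5, 364.2] 260.6 297.5 8179
lock 0.57 [207.3, 229.1, 313.9, 367.2] 261.1 297.9 8020
lock 0.23 [373.7, 238.6, 421.5, 279.6] 398.2 257.5 1221
tape_measure 0.73 [373.7, 238.8, 418.1, 277.6] 397.8 257.5 1224
tape_measure 0.35 [354.8, 141.8, 377.7, 190.9] 366.0 170.5 706
tape_measure 0.25 [246.9, 247.0, 267.2, 265.0] 255.0 255.9 217
oil_bottle 0.9 [356.2, 140.9, 376.6, 193.7] 366.1 170.4 700
paint_tin 0.95 [404.1, 167.9, 440.4, 219.0] 419.8 193.2 1690
paint_tin 0.33 [208.6, 229.5, 313.9, 365.7] 260.9 297.9 8027
top 585.3223528518046 328.58833160969743 239
[... 823 characters left out ...]
3
{'clock': 0.9, 'qpos': array([ 1.12637805e+00,  1.23789919e-01,  1.65025582e+00, -7.42002446e-06,
        1.36748179e+00, -8.25902339e-02]), 'joint_vel': array([-9.31772556e-05,  5.21717470e-05,  1.32720749e-04,  1.36128982e-03,
       -6.09869055e-06, -5.15330053e-04]), 'effort': array([-5.65996415e-04, -4.23597372e+01, -3.65752637e+01, -2.04919211e-04,
        5.87503309e-04, -4.34254574e-06]), 'ee_pos': array([0.23011841, 0.60791582, 0.23135489]), 'eef_rot': array([3.14152835e+00, 1.26153569e-05, 2.77976611e+00]), 'contact_force': array([-0.8203019 ,  0.47382796, -0.72036919]), 'torque': array([-0.00654999, -0.00299692, -0.05032031]), 'grip_force': 0.0, 'finger_gap': 0.0853118219262206}
```

Run:
```python
import cv2
a=cv2.imread('pics/scene0.png')[120:380,150:450];b=cv2.imread('pics/top0.png')[140:345,170:490]
cv2.imwrite('pics/a.png',cv2.resize(a,(690,598),interpolation=cv2.INTER_CUBIC))
cv2.imwrite('pics/b.png',cv2.resize(b,(800,512),interpolation=cv2.INTER_CUBIC))
```

```text
(no output)
```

View pics/a.png

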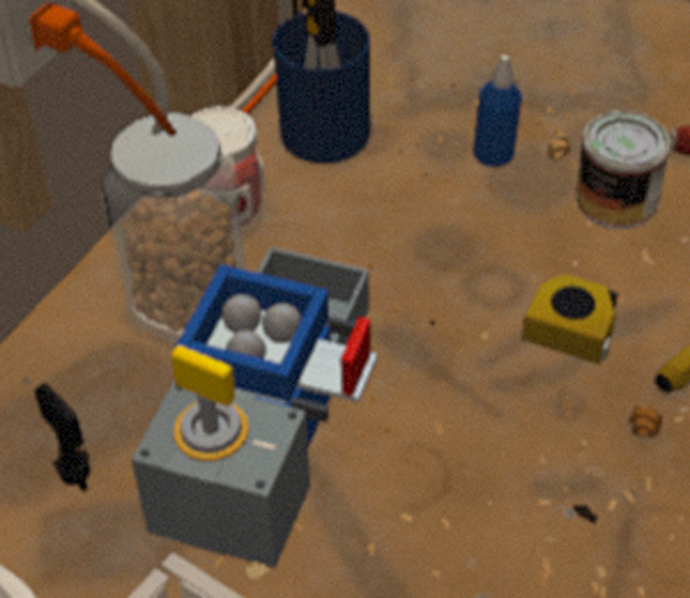

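View pics/b.png

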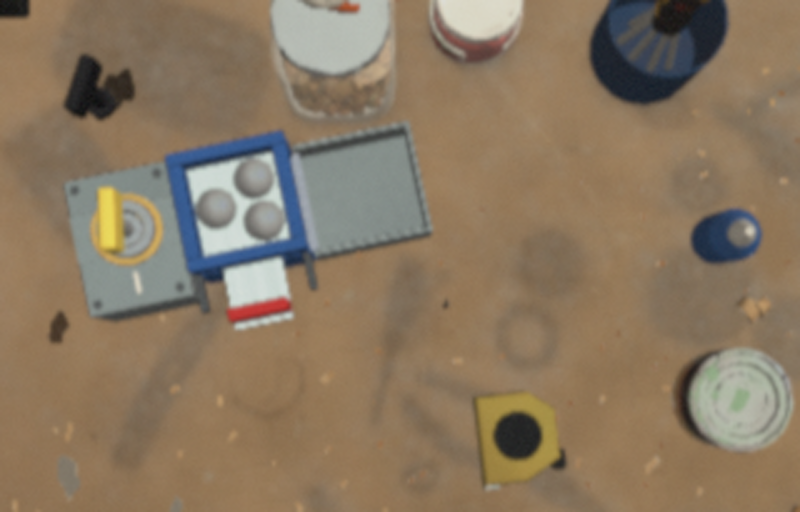

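The pictures show the yellow key in the barrel (scene ≈(238,288), top ≈(216,228)), the mark in front of it (top ≈(225,253)) and the red tab (top ≈(274,264)). The black look-alike lies at scene ≈(177,309). Next I'll fit the dispenser pose.

```bash
cat > fit.py <<'E'
from h import *
from scipy.optimize import least_squares
T=cams.snapshot('top');S=cams.snapshot('scene')
obj=[(.044,.044,.125),(.044,-.044,.125),(-.044,-.044,.125),(-.044,.044,.125),(0,.085,.105)]
pt=np.array([(166,156),(282,132),(309,247),(191,275),(126,229)])/2.5+[170,140]
ps=np.array([(180,345),(222,268),(327,291),(297,370),(211,424)])/2.3+[150,120]
obj=np.array(obj)
def W(p,o):
    c,s=np.cos(p[2]),np.sin(p[2]);o=np.atleast_2d(o)
    return np.c_[p[0]+c*o[:,0]-s*o[:,1],p[1]+s*o[:,0]+c*o[:,1],o[:,2]]
f=lambda p:np.r_[(proj(T,W(p,obj))-pt).ravel(),(proj(S,W(p,obj))-ps).ravel()]
x0=ray(T,*pt[:4].mean(0),.125)
d=ray(T,*pt[4],.105)-x0
r=least_squares(f,[x0[0],x0[1],np.arctan2(d[1],d[0])-np.pi/2],loss='soft_l1')
p=r.x;np.save('p.npy',p)
print('pose',p.round(4));print(r.fun.reshape(-1,2).round(1))
print('lock',W(p,(0,.085,.105)),'tab',W(p,(-.08,0,.13)),'mark dir',[ray(T,*(np.array(q)/2.5+[170,140]),.095).round(4) for q in((135,271),(140,294))])
for n,s in(('top',T),('scene',S)):
    im=s['color'].astype(int);m=(im[...,0]>130)&(im[...,1]>100)&(im[...,2]<80)
    k=np.zeros_like(m);
    for d in cams.silhouettes('key',n):
        v,u=np.nonzero(d['mask']&m)
        if len(u)>80 and len(u)<1500:
            print(n,d['confidence'],len(u),cv2.minAreaRect(np.c_[u,v].astype(np.float32)))
            b=cv2.boxPoints(cv2.minAreaRect(np.c_[u,v].astype(np.float32)));print(b.round(1).tolist());print([ray(s,*q,.175)[:2].round(4).tolist() for q in b], ray(s,u.mean(),v.mean(),.17).round(4))
E
python3 fit.py
```

```text
pose [ 0.6273 -0.0937  0.2053]
[[-1.1  0.4]
 [ 0.1 -0.6]
 [-0.1  0.6]
 [-0.8  0.3]
 [-0.2  1. ]
 [-1.6 -0.5]
 [-0.3 -3.9]
 [ 1.7 -3. ]
 [-2.4  0.8]
 [ 1.5 -2.3]]
lock [[ 0.60996405 -0.01048948  0.105     ]] tab [[ 0.54897715 -0.11001635  0.13      ]] mark dir [array([ 0.5816, -0.0157,  0.095 ]), array([ 0.5645, -0.0193,  0.095 ])]
scene 0.72 163 ((236.7366485595703, 276.93194580078125), (26.53846549987793, 6.384616374969482), 22.61986541748047)
[[223.3000030517578, 274.79998779296875], [225.6999969482422, 268.8999938964844], [250.1999969482422, 279.1000061035156], [247.8000030517578, 285.0]]
[[0.6314, 0.0016], [0.6349, -0.0101], [0.5904, -0.0113], [0.5874, 0.0002]] [ 0.6133 -0.008   0.17  ]
```

>>> jog_arm(rows=[-14.36,-11.1,0,0,0,31.4,0.6,-14.36,-11.1,0,0,0,31.4,0.6,-14.36,-11.1,0,0,0,31.4,0.6,-14.36,-11.1,0,0,0,31.4,0.6,-14.36,-11.1,0,0,0,31.4,0.6,-14.36,-11.1,0,0,0,31.4,0.6,-14.36,-11.1,0,0,0,31.4,0.6,-14.36,-11.1,0,0,0,31.4,0.6,-14.36,-11.1,0,0,0,31.4,0.6,-14.36,-11.1,0,0,0,31.4,0.6], grip_force=40)

```text
clock: 1.93
ee_pos: [0.4489, 0.2511, 0.2317]
eef_rot: [3.141, -0.0, 1.524]
contact_force: [0.3, 0.2, 0.3]
finger_gap: 0.0512
grip_force: 0.0
```

```bash
cat >> h.py <<'E'
def to(x,y,z,yaw):
    from scipy.spatial.transform import Rotation as Ro
    st=telemetry.read_state();R=Ro.from_euler('xyz',st['eef_rot'])
    d=R.inv().apply(np.array([x,y,z])-st['ee_pos'])/.04
    r=(R.inv()*Ro.from_euler('xyz',[np.pi,0,yaw])).as_rotvec(degrees=True)/5
    print(st['clock'],st['ee_pos'].round(4),st['eef_rot'].round(3),'q',st['qpos'].round(2));print('units',d.round(2),r.round(2))
E
python3 -c "
from h import *
to(.61,-.0105,.231,.04)"
```

```text
1.9333 [0.4489 0.2511 0.2317] [ 3.141 -0.     1.524] q [ 0.41 -0.18  1.95  0.    1.37  0.45]
units [-6.34  4.33  0.02] [ 0.0e+00 -1.0e-02  1.7e+01]
```

>>> jog_arm(rows=[-6.34,4.33,0,0,0,17,0.6,-6.34,4.33,0,0,0,17,0.6,-6.34,4.33,0,0,0,17,0.6,-6.34,4.33,0,0,0,17,0.6,-6.34,4.33,0,0,0,17,0.6,-6.34,4.33,0,0,0,17,0.6,-6.34,4.33,0,0,0,17,0.6,-6.34,4.33,0,0,0,17,0.6,-6.34,4.33,0,0,0,17,0.6,-6.34,4.33,0,0,0,17,0.6])

```text
clock: 2.77
ee_pos: [0.6114, -0.0093, 0.2311]
eef_rot: [-3.141, 0.0, 0.271]
contact_force: [-0.9, 0.5, 0.6]
finger_gap: 0.0513
grip_force: 0.0
```

```bash
python3 -c "
from h import *
to(.61,-.0105,.14,.04)
s=cams.snapshot('scene');im=s['color'][220:360,180:340,::-1].copy()
cv2.imwrite('pics/c.png',cv2.resize(im,(680,595),interpolation=cv2.INTER_CUBIC))"
```

```text
2.7667 [ 0.6114 -0.0093  0.2311] [-3.141  0.     0.271] q [-0.1   0.04  1.74  0.    1.36  1.2 ]
units [-0.04  0.02  2.28] [-0.    0.01  2.65]
```

View pics/c.png

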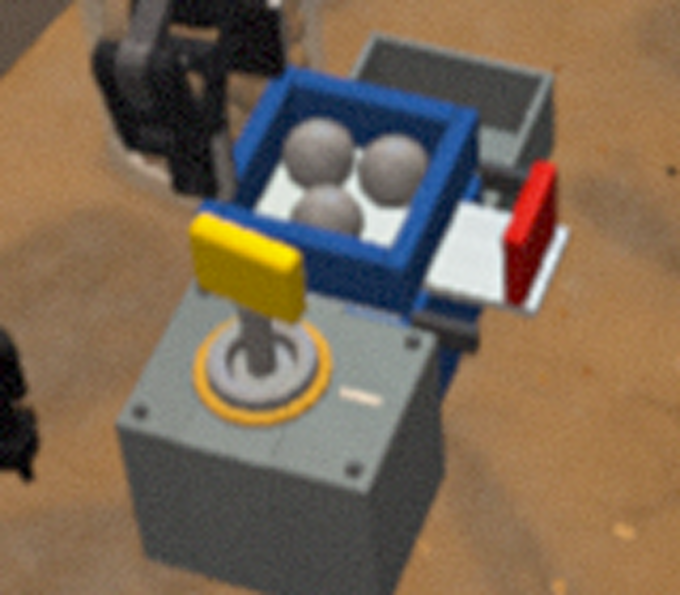

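Run:
```python
from h import *
from scipy.optimize import minimize
T=cams.snapshot('top');S=cams.snapshot('scene')
print('tcp in scene',proj(S,[.6114,-.0093,.231]),'fingers',proj(S,[[.611,.016,.24],[.611,-.035,.24]]).round(0).tolist())
def ymask(rgb,box):
    im=rgb.astype(int);m=(im[...,0]>110)&(im[...,1]>85)&(im[...,2]<90)&(im[...,0]-im[...,2]>70)
    k=np.zeros(m.shape,bool);u0,v0,u1,v1=box;k[v0:v1,u0:u1]=m[v0:v1,u0:u1]
    n,l,st,_=cv2.connectedComponentsWithStats(k.astype(np.uint8));i=1+st[1:,4].argmax();print(st[i]);return l==i
ms=ymask(S['color'],(220,262,256,300));mt=ymask(cv2.imread('pics/top0.png')[...,::-1],(203,208,230,246))
def hull(s,p):
    c,sn=np.cos(p[2]),np.sin(p[2])
    P=[(p[0]+c*a-sn*b,p[1]+sn*a+c*b,z) for a in(-.022,.022) for b in(-.006,.006) for z in(.14,.175)]
    h=cv2.convexHull(proj(s,P).astype(np.float32)).reshape(-1,2)
    m=np.zeros((480*4,640*4),np.uint8);cv2.fillConvexPoly(m,np.round((h+.5)*4*16).astype(np.int32),1,shift=4);return m
up=lambda m:np.kron(m,np.ones((4,4),bool))
def run(pairs,name):
    U=[(s,up(m)) for s,m in pairs]
    f=lambda p:sum(1-(h&m).sum()/(h|m).sum() for s,m in U for h in[hull(s,p).astype(bool)])
    best=min((minimize(f,[.611,-.0095,y],method='Nelder-Mead',options=dict(initial_simplex=np.array([.611,-.0095,y])+np.array([[0,0,0],[.005,0,0],[0,.005,0],[0,0,.15]]),maxiter=60)) for y in(0.05,)),key=lambda r:r.fun)
    print(name,best.x.round(4),best.fun)
run([(S,ms)],'scene');run([(T,mt)],'top');run([(S,ms),(T,mt)],'both')
```

```text
tcp in scene [[234.5269627  250.72033829]] fingers [[224.0, 258.0], [244.0, 235.0]]
[220 271  32  25 479]
[209 216  10  27 170]
scene [ 0.614  -0.0069 -0.0587] 0.15949820788530467
top [ 0.6111 -0.0088 -0.0028] 0.42053685556028975
both [ 0.6132 -0.0078  0.0088] 0.6112596380794345
```

Run:
```python
from h import *
T=cams.snapshot('top');S=cams.snapshot('scene')
for a,b,z in(((207,214),(303,250),.175),((195,280),(297,318),.14)):
    A,B=[ray(S,q[0]/4.25+180,q[1]/4.25+220,z) for q in(a,b)];d=A-B;print(A.round(4),B.round(4),np.hypot(*d[:2]),np.arctan2(d[1],d[0]))
for a,b in(((99,188),(103,252)),((117,187),(123,248))):
    A,B=[ray(T,q[0]/2.5+170,q[1]/2.5+140,.175) for q in(a,b)];d=A-B;print(A.round(4),B.round(4),np.hypot(*d[:2]),np.arctan2(d[1],d[0]))
im=S['color'].astype(np.uint8);hsv=cv2.cvtColor(im[262:300,218:258].copy(),cv2.COLOR_RGB2HSV)
m=((hsv[...,0]>=20)&(hsv[...,0]<=34)&(hsv[...,1]>150)&(hsv[...,2]>70)).astype(np.uint8)
m=cv2.morphologyEx(m,cv2.MORPH_OPEN,np.ones((3,3)))
for r in m: print(''.join('.#'[x] for x in r))
```

```text
[ 0.6291 -0.0098  0.175 ] [ 0.5893 -0.0125  0.175 ] 0.03995798181630924 0.06741261730108443
[ 0.6346 -0.0035  0.14  ] [ 0.5915 -0.0069  0.14  ] 0.04327355564716397 0.0779860468432242
[ 0.6331 -0.0052  0.175 ] [ 0.589  -0.0079  0.175 ] 0.04422466688463441 0.060942063030926724
[ 0.6336 -0.0176  0.175 ] [ 0.5915 -0.0216  0.175 ] 0.042304465298613 0.09514603019065215
........................................
........................................
........................................
........................................
........................................
........................................
........................................
........................................
........................................
........#####...........................
.......########.........................
......############......................
......###############...................
......#################.................
.......###################..............
.......######################...........
.......########################.........
.......#########################........
.......##########################.......
.......##########################.......
.......##########################.......
........#########################.......
........#########################.......
........#########################.......
.........########################.......
.........########################.......
...........######################.......
..............###################.......
.................################.......
..................###############.......
.....................############.......
......................###########.......
........................########........
.............................###........
........................................
........................................
........................................
........................................
```

>>> jog_arm(rows=[0,0,0.5,0,0,1,0.6,0,0,1,0,0,2,0.6,0,0,1.5,0,0,2.25,0.6,0,0,2,0,0,2.25,0.5,0,0,2.25,0,0,2.25,0.4,0,0,2.25,0,0,2.25,0.3,0,0,2.25,0,0,2.25,0.25,0,0,2.25,0,0,2.25,0.22,0,0,2.25,0,0,2.25,0.2,0,0,2.25,0,0,2.25,0.2], grip_force=30)

```text
clock: 3.85
ee_pos: [0.6118, -0.0077, 0.1431]
eef_rot: [3.141, -0.003, 0.084]
contact_force: [0.1, -0.6, -0.8]
finger_gap: 0.017
grip_force: 0.0
```

>>> jog_arm(rows=[-0.02,0.04,0,0,0,0,0.15,-0.02,0.04,0.03,0,0,0,0.1,-0.02,0.04,0.03,0,0,0,0.05,-0.02,0.04,0.03,0,0,0,0,-0.02,0.04,0.03,0,0,0,0,-0.02,0.04,0.03,0,0,0,0,-0.02,0.04,0.03,0,0,0,0,-0.02,0.04,0.03,0,0,0,0,-0.02,0.04,0.03,0,0,0,0,-0.02,0.04,0.03,0,0,0,0], grip_force=30)

```text
clock: 4.68
ee_pos: [0.6103, -0.0093, 0.1401]
eef_rot: [3.142, -0.0, 0.083]
contact_force: [0.6, -0.7, 1.1]
finger_gap: 0.0114
grip_force: 31.4
```

```bash
python3 -c "
from h import *
st=telemetry.read_state();print(st)
s=cams.snapshot('scene');im=s['color'][220:360,180:340,::-1].copy()
cv2.imwrite('pics/d.png',cv2.resize(im,(680,595),interpolation=cv2.INTER_CUBIC))"
```

```text
{'clock': 4.6833, 'qpos': array([-1.03158912e-01,  1.10314443e-01,  1.82329616e+00, -3.59332578e-05,
        1.20782538e+00,  1.38421101e+00]), 'joint_vel': array([ 0.00113303, -0.00121233, -0.00027579,  0.00068626, -0.00032678,
        0.00043704]), 'effort': array([ 2.11970005e-01, -3.90326214e+01, -3.33121812e+01,  7.43182562e-02,
        4.54320274e-01, -1.11167818e-03]), 'ee_pos': array([ 0.61027486, -0.0093024 ,  0.14011697]), 'eef_rot': array([ 3.14153058e+00, -1.47723789e-04,  8.34391630e-02]), 'contact_force': array([ 0.62912073, -0.72672228,  1.09550466]), 'torque': array([-0.10393146, -0.33062076, -0.00915006]), 'grip_force': 31.40819013118744, 'finger_gap': 0.01140748623288246}
```

View pics/d.png

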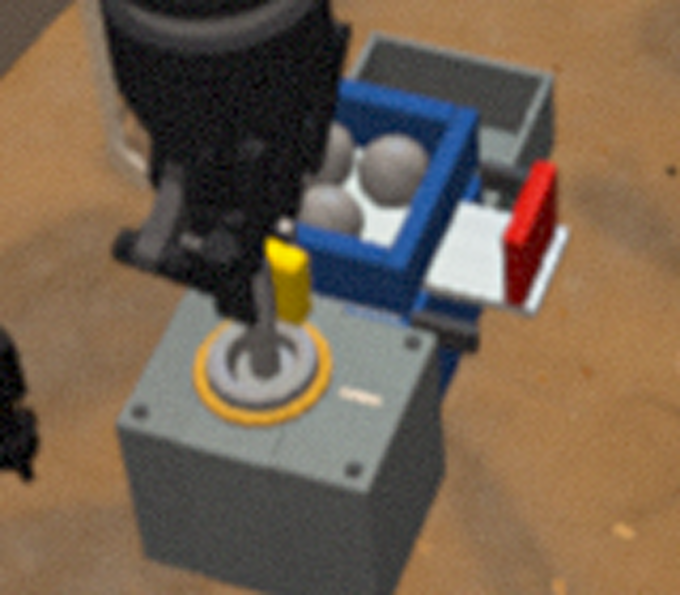

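The bow is gripped squarely with negligible side force; next I press down gently.

>>> jog_arm(rows=[0,0,0.03,0,0,0,0,0,0,0.05,0,0,0,0,0,0,0.07,0,0,0,0,0,0,0.08,0,0,0,0,0,0,0.09,0,0,0,0,0,0,0.1,0,0,0,0,0,0,0.1,0,0,0,0,0,0,0.1,0,0,0,0,0,0,0.1,0,0,0,0,0,0,0.1,0,0,0,0])

```text
clock: 5.57
ee_pos: [0.6102, -0.009, 0.136]
eef_rot: [-3.141, 0.0, 0.083]
contact_force: [0.5, 2.1, 2.2]
finger_gap: 0.0115
grip_force: 31.5
```

>>> jog_arm(rows=[0,0,0.02,0,0,0,0,0,0,0.03,0,0,0,0,0,0,0.04,0,0,0,0,0,0,0.05,0,0,0,0,0,0,0.05,0,0,0,0,0,0,0.05,0,0,0,0,0,0,0.05,0,0,0,0,0,0,0.05,0,0,0,0,0,0,0.05,0,0,0,0,0,0,0.05,0,0,0,0])

```text
clock: 6.4
ee_pos: [0.6102, -0.0091, 0.1342]
eef_rot: [-3.141, -0.0, 0.083]
contact_force: [-1.1, 4.4, 4.7]
finger_gap: 0.0115
grip_force: 31.8
```

```bash
python3 -c "
from h import *
for i in range(3):
    st=telemetry.read_state();print(st['contact_force'].round(2),st['torque'].round(3),st['ee_pos'].round(4))
    cams.snapshot('top')"
```

```text
[-1.12  4.36  4.66] [0.962 0.069 0.029] [ 0.6102 -0.0091  0.1342]
[-0.24  5.    4.71] [ 0.94  -0.033  0.072] [ 0.6102 -0.0091  0.1342]
[-0.84  3.42  4.73] [ 0.991  0.052 -0.001] [ 0.6102 -0.0091  0.1342]
```

>>> jog_arm(rows=[0,-0.02,0,0,0,0,0,0,-0.02,0,0,0,0,0,0,-0.02,0,0,0,0,0,0,-0.02,0.01,0,0,0,0,0,-0.02,0.02,0,0,0,0,0,-0.02,0.03,0,0,0,0,0,-0.02,0.03,0,0,0,0,0,-0.02,0.03,0,0,0,0,0,-0.02,0.03,0,0,0,0,0,-0.02,0.03,0,0,0,0])

```text
clock: 7.38
ee_pos: [0.6102, -0.0087, 0.1328]
eef_rot: [3.141, -0.0, 0.083]
contact_force: [0.4, 0.4, 2.7]
finger_gap: 0.0112
grip_force: 31.7
```

```bash
python3 -c "
from h import *
st=telemetry.read_state();print(st['contact_force'].round(2),st['torque'].round(3),st['ee_pos'].round(4))
s=cams.snapshot('scene');im=s['color'][220:360,180:340,::-1].copy()
cv2.imwrite('pics/e.png',cv2.resize(im,(680,595),interpolation=cv2.INTER_CUBIC))"
```

```text
[0.38 0.39 2.68] [ 0.166 -0.144  0.069] [ 0.6102 -0.0087  0.1328]
```

View pics/e.png

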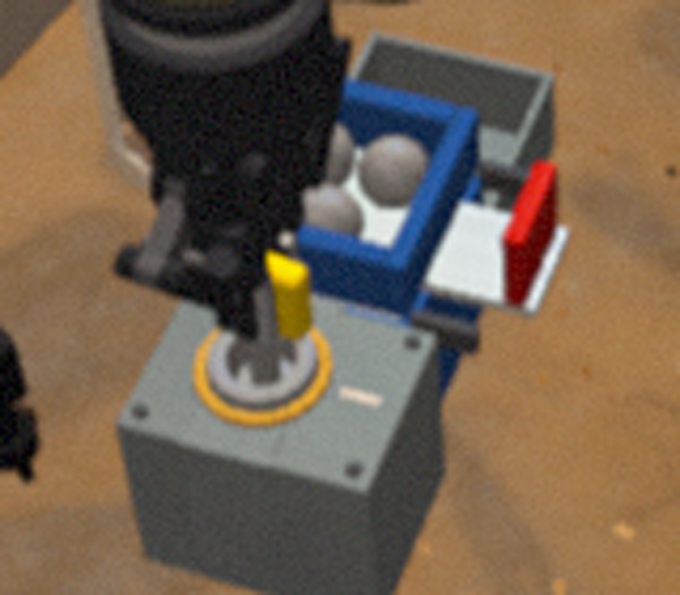

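The bow sank with the gripper by about 7 mm, past the 3 mm free travel, so the key has apparently already found the slot. I'll keep pressing.

>>> jog_arm(rows=[0,0,0.02,0,0,0,0,0,0,0.04,0,0,0,0,0,0,0.06,0,0,0,0,0,0,0.08,0,0,0,0,0,0,0.1,0,0,0,0,0,0,0.12,0,0,0,0,0,0,0.13,0,0,0,0,0,0,0.13,0,0,0,0,0,0,0.13,0,0,0,0,0,0,0.13,0,0,0,0])

```text
clock: 8.27
ee_pos: [0.6103, -0.0085, 0.1287]
eef_rot: [3.141, -0.0, 0.084]
contact_force: [-2.1, 0.2, 7.4]
finger_gap: 0.0112
grip_force: 32.4
```

>>> jog_arm(rows=[0,0,0.02,0,0,0.3,0,0,0,0.03,0,0,0.5,0,0,0,0.04,0,0,0.3,0,0,0,0.04,0,0,0,0,0,0,0.04,0,0,-0.3,0,0,0,0.04,0,0,-0.5,0,0,0,0.04,0,0,-0.3,0,0,0,0.04,0,0,0,0,0,0,0.04,0,0,0,0,0,0,0.04,0,0,0,0])

```text
clock: 9.1
ee_pos: [0.6109, -0.0086, 0.1286]
eef_rot: [3.141, -0.002, 0.083]
contact_force: [-2.7, 0.9, 12.4]
finger_gap: 0.0121
grip_force: 33.1
```

```bash
python3 -c "
from h import *
st=telemetry.read_state();print(st['contact_force'].round(2),st['torque'].round(3),st['ee_pos'].round(4))"
```

```text
[-2.71  0.92 12.37] [0.126 0.699 0.005] [ 0.6109 -0.0086  0.1286]
```

>>> jog_arm(rows=[0,0,-0.01,0,0,0,0,0,0,-0.01,0,0,-0.5,0,0,0,-0.01,0,0,-1,0,0,0,-0.01,0,0,-1.5,0,0,0,-0.01,0,0,-2,0,0,0,-0.01,0,0,-2.5,0,0,0,-0.01,0,0,-3,0,0,0,-0.01,0,0,-3.5,0,0,0,-0.01,0,0,-4,0,0,0,-0.01,0,0,-4,0], grip_force=60)

```text
clock: 9.93
ee_pos: [0.6112, -0.0089, 0.1287]
eef_rot: [3.14, -0.002, 0.434]
contact_force: [-1.5, -0.2, 10.5]
finger_gap: 0.0112
grip_force: 60.7
```

```bash
python3 -c "
from h import *
st=telemetry.read_state();print(st['contact_force'].round(2),st['torque'].round(3),st['ee_pos'].round(4),st['eef_rot'])"
```

```text
[-1.5  -0.23 10.48] [-0.106  0.315 -0.066] [ 0.6112 -0.0089  0.1287] [ 3.13973869e+00 -1.88849421e-03  4.33814137e-01]
```

>>> jog_arm(rows=[0,0,0,0,0,-0.7,0,0,0,0,0,0,-1.5,0,0,0,0,0,0,-2.3,0,0,0,0,0,0,-3.1,0,0,0,0,0,0,-3.9,0,0,0,0,0,0,-4.7,0,0,0,0,0,0,-5.5,0,0,0,0,0,0,-6.3,0,0,0,0,0,0,-7,0,0,0,0,0,0,-7.5,0])

```text
clock: 10.77
ee_pos: [0.6119, -0.0094, 0.1287]
eef_rot: [3.137, -0.0, 1.089]
contact_force: [0.5, -1.9, 8.5]
finger_gap: 0.0112
grip_force: 60.5
```

```bash
python3 -c "
from h import *
st=telemetry.read_state();print(st['contact_force'].round(2),st['torque'].round(3),st['ee_pos'].round(4),st['eef_rot'])"
```

```text
[ 0.5  -1.94  8.54] [-0.391 -0.21  -0.139] [ 0.6119 -0.0094  0.1287] [ 3.13661710e+00 -3.77670863e-04  1.08945688e+00]
```

>>> jog_arm(rows=[0,0,0,0,0,-0.4,0,0,0,0,0,0,-0.8,0,0,0,0,0,0,-1.2,0,0,0,0,0,0,-1.6,0,0,0,0,0,0,-2,0,0,0,0,0,0,-2.3,0,0,0,0,0,0,-2.6,0,0,0,0,0,0,-2.8,0,0,0,0,0,0,-3,0,0,0,0,0,0,-3,0], grip_force=80)

```text
clock: 11.6
ee_pos: [0.6123, -0.0095, 0.1288]
eef_rot: [3.136, 0.001, 1.349]
contact_force: [2.4, -1.1, 8.0]
finger_gap: 0.0108
grip_force: 78.8
```

```bash
python3 -c "
from h import *
st=telemetry.read_state();print(st['contact_force'].round(2),st['torque'].round(3),st['ee_pos'].round(4),st['eef_rot'])"
```

```text
[ 2.45 -1.12  8.03] [-0.414 -0.461 -0.028] [ 0.6123 -0.0095  0.1288] [3.13561481e+00 8.23627251e-04 1.34907809e+00]
```

Stop not clearly felt yet; a little further, gently.

>>> jog_arm(rows=[0,0,0,0,0,-0.2,0,0,0,0,0,0,-0.4,0,0,0,0,0,0,-0.6,0,0,0,0,0,0,-0.8,0,0,0,0,0,0,-1,0,0,0,0,0,0,-1.2,0,0,0,0,0,0,-1.3,0,0,0,0,0,0,-1.3,0,0,0,0,0,0,-1.3,0,0,0,0,0,0,-1.3,0])

```text
clock: 12.43
ee_pos: [0.6123, -0.0094, 0.1287]
eef_rot: [3.136, 0.001, 1.459]
contact_force: [2.4, -1.9, 7.2]
finger_gap: 0.0109
grip_force: 79.5
```

```bash
python3 -c "
from h import *
st=telemetry.read_state();print(st['contact_force'].round(2),st['torque'].round(3),st['ee_pos'].round(4),st['eef_rot'])"
```

```text
[ 2.4  -1.95  7.16] [-0.452 -0.473 -0.794] [ 0.6123 -0.0094  0.1287] [3.13560883e+00 6.91635508e-04 1.45945317e+00]
```

>>> jog_arm(rows=[0,0,0,0,0,0.5,0,0,0,0,0,0,1,0,0,0,0,0,0,1,0.15,0,0,0,0,0,1,0.3,0,0,0,0,0,1,0.45,0,0,0,0,0,1,0.5,0,0,0,0,0,1,0.5,0,0,-0.5,0,0,1,0.5,0,0,-1.2,0,0,1,0.5,0,0,-2,0,0,1,0.5], grip_force=60)

```text
clock: 13.27
ee_pos: [0.6084, -0.0082, 0.2046]
eef_rot: [-3.136, 0.001, 1.375]
contact_force: [0.7, 0.2, 0.1]
finger_gap: 0.0425
grip_force: 0.0
```

```bash
python3 -c "
from h import *
p=np.load('p.npy');print(p)
c,s=np.cos(p[2]),np.sin(p[2])
to(.549,-.110,.20,p[2]+np.pi/2)
s=cams.snapshot('scene');cv2.imwrite('pics/f.png',cv2.resize(s['color'][220:360,180:340,::-1].copy(),(680,595),interpolation=cv2.INTER_CUBIC))"
```

```text
[ 0.62729634 -0.09370361  0.20534943]
13.2667 [ 0.6084 -0.0082  0.2046] [-3.136e+00  1.000e-03  1.375e+00] q [-0.1   0.05  1.77 -0.    1.32  0.09]
units [-2.78 -0.96  0.12] [-0.06 -0.01 -4.59]
```

View pics/f.png

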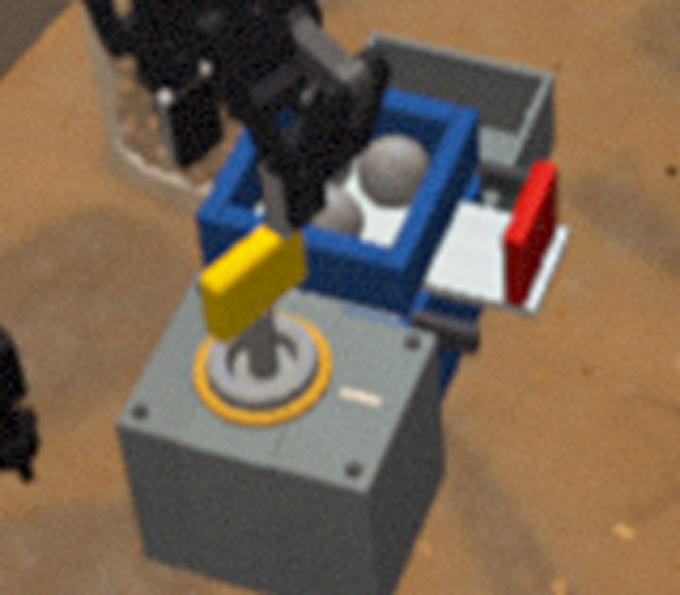

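```bash
python3 -c "
from h import *
T=cams.snapshot('top');S=cams.snapshot('scene')
print(ray(S,305,267.4,.13),ray(T,273.6,261.6,.13))
print(proj(S,[.549,-.11,.13]),proj(T,[.549,-.11,.13]))
im=cv2.imread('pics/top0.png').astype(int);m=(im[...,2]>120)&(im[...,1]<70)&(im[...,0]<80);m[:,:250]=0;m[:,300:]=0;m[:245]=0;m[280:]=0
v,u=np.nonzero(m);print(u.mean(),v.mean(),len(u),cv2.minAreaRect(np.c_[u,v].astype(np.float32)),ray(T,u.mean(),v.mean(),.13))"
```

```text
[ 0.54774574 -0.10466988  0.13      ] [ 0.55374388 -0.11007628  0.13      ]
[[305.93132662 264.96601364]] [[273.58459458 264.26280703]]
273.2282608695652 264.0 92 ((273.11761474609375, 264.0293884277344), (3.79628324508667, 24.079282760620117), 77.47119140625) [ 0.54947968 -0.10937044  0.13      ]
```

>>> jog_arm(rows=[-0.6,-0.2,-0.2,0,0,-1,0.4,-1.2,-0.4,-0.2,0,0,-2,0.3,-1.9,-0.65,-0.2,0,0,-3,0.3,-2.5,-0.85,-0.2,0,0,-4,0.3,-2.78,-0.96,-0.2,-0.06,0,-4.6,0.3,-2.78,-0.96,0,-0.06,0,-4.6,0.3,-2.78,-0.96,0.2,-0.06,0,-4.6,0.3,-2.78,-0.96,0.4,-0.06,0,-4.6,0.3,-2.78,-0.96,0.5,-0.06,0,-4.6,0.3,-2.78,-0.96,0.5,-0.06,0,-4.6,0.3])

```text
clock: 14.25
ee_pos: [0.55, -0.1089, 0.1839]
eef_rot: [3.14, -0.001, 1.777]
contact_force: [-0.2, -0.3, 0.5]
finger_gap: 0.0256
grip_force: 0.0
```

```bash
python3 -c "
from h import *
to(.549,-.1095,.105,.2053+np.pi/2)"
```

```text
14.25 [ 0.55   -0.1089  0.1839] [ 3.140e+00 -1.000e-03  1.777e+00] q [-0.29 -0.04  1.9   0.    1.28 -0.5 ]
units [-0.01 -0.03  1.97] [ 0.02 -0.01  0.01]
```

>>> jog_arm(rows=[0,-0.03,0.4,0,0,0,0.3,0,-0.03,0.8,0,0,0,0.3,0,-0.03,1.2,0,0,0,0.3,0,-0.03,1.6,0,0,0,0.3,0,-0.03,1.9,0,0,0,0.3,0,-0.03,1.97,0,0,0,0.3,0,-0.03,1.97,0,0,0,0.2,0,-0.03,1.97,0,0,0,0.1,0,-0.03,1.97,0,0,0,0,0,-0.03,1.97,0,0,0,0], grip_force=40)

```text
clock: 15.08
ee_pos: [0.5504, -0.1101, 0.108]
eef_rot: [3.136, 0.001, 1.776]
contact_force: [1.3, 1.0, -3.8]
finger_gap: 0.0092
grip_force: 41.2
```

>>> jog_arm(rows=[0,0,0,0,0,0,0,0,0,0,0,0,0,0,0,0,0,0,0,0,0,0,0,0,0,0,0,0,0,0,0,0,0,0,0,0,0,0,0,0,0,0,0,0,0,0,0,0,0,0,0,0,0,0,0,0,0,0,0,0,0,0,0,0,0,0,0,0,0,0])

```text
clock: 15.92
ee_pos: [0.5502, -0.1102, 0.108]
eef_rot: [3.136, 0.001, 1.776]
contact_force: [1.6, 3.1, -1.2]
finger_gap: 0.0093
grip_force: 41.7
```

>>> jog_arm(rows=[0,-0.05,0,0,0,0,0,0,-0.1,0,0,0,0,0,0,-0.15,0,0,0,0,0,0,-0.2,0,0,0,0,0,0,-0.25,0,0,0,0,0,0,-0.3,0,0,0,0,0,0,-0.35,0,0,0,0,0,0,-0.4,0,0,0,0,0,0,-0.45,0,0,0,0,0,0,-0.5,0,0,0,0,0])

```text
clock: 16.75
ee_pos: [0.5305, -0.1141, 0.1079]
eef_rot: [3.136, 0.0, 1.776]
contact_force: [1.3, 5.0, 1.7]
finger_gap: 0.0092
grip_force: 41.9
```

The gate is free (20 mm with hardly any force), so I'm drawing it fully out.

>>> jog_arm(rows=[0,-0.1,0,0,0,0,0,0,-0.22,0,0,0,0,0,0,-0.35,0,0,0,0,0,0,-0.48,0,0,0,0,0,0,-0.6,0,0,0,0,0,0,-0.75,0,0,0,0,0,0,-0.9,0,0,0,0,0,0,-1.05,0,0,0,0,0,0,-1.15,0,0,0,0,0,0,-1.2,0,0,0,0,0])

```text
clock: 17.58
ee_pos: [0.483, -0.1235, 0.1079]
eef_rot: [3.136, -0.001, 1.776]
contact_force: [-0.2, 8.5, 2.9]
finger_gap: 0.0092
grip_force: 42.1
```

>>> jog_arm(rows=[0,-0.02,0,0,0,0,0,0,-0.04,0,0,0,0,0,0,-0.06,0,0,0,0,0,0,-0.08,0,0,0,0,0,0,-0.1,0,0,0,0,0,0,-0.1,0,0,0,0,0,0,-0.1,0,0,0,0,0,0,-0.1,0,0,0,0,0,0,-0.1,0,0,0,0,0,0,-0.1,0,0,0,0,0])

```text
clock: 18.42
ee_pos: [0.4826, -0.1236, 0.108]
eef_rot: [3.127, 0.0, 1.776]
contact_force: [14.9, 10.8, -5.0]
finger_gap: 0.009
grip_force: 41.8
```

>>> jog_arm(rows=[0,0.07,0,0,0,0,0,0,0.07,0,0,0,0,0.1,0,0.07,0,0,0,0,0.3,0,0.07,0,0,0,0,0.4,0,0.07,0,0,0,0,0.4,0,0.07,0,0,0,0,0.4,0,0.07,-0.4,0,0,0,0.4,0,0.07,-1,0,0,0,0.4,0,0.07,-1.8,0,0,0,0.4,0,0.07,-2.5,0,0,0,0.4])

```text
clock: 19.25
ee_pos: [0.4813, -0.1248, 0.2084]
eef_rot: [3.137, 0.001, 1.776]
contact_force: [0.4, -0.2, 1.3]
finger_gap: 0.0337
grip_force: 0.0
```

```bash
python3 -c "
from h import *
s=cams.snapshot('scene');a=cv2.resize(s['color'][210:360,180:340,::-1].copy(),(620,580))
cv2.imwrite('pics/g.png',a)
t=cams.snapshot('top');cv2.imwrite('pics/i.png',cv2.resize(t['color'][170:310,185:350,::-1].copy(),(700,594)))"
```

```text
(no output)
```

View pics/g.png

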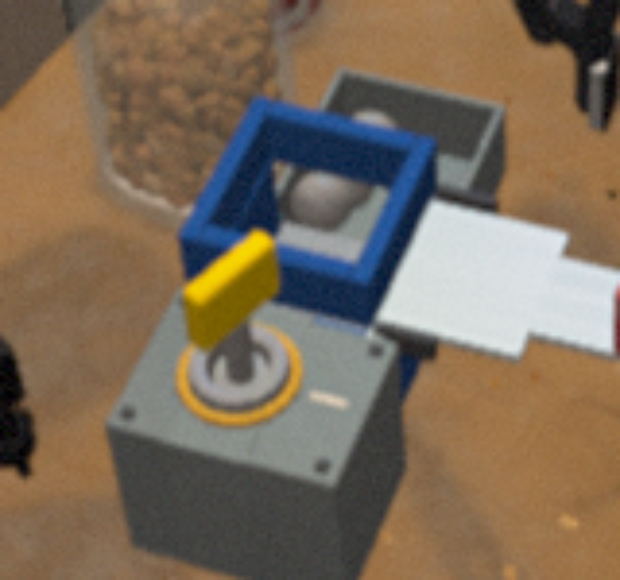

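View pics/i.png

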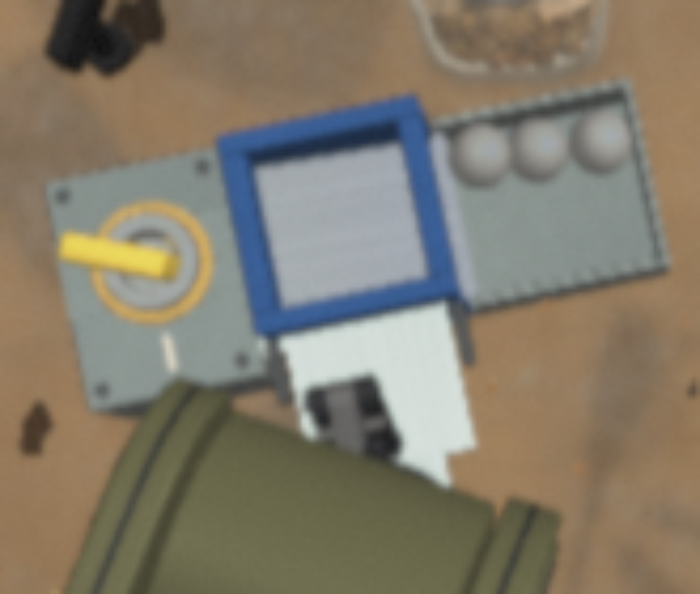

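>>> jog_arm(rows=[0,0,-0.2,0,0,0,0.4,0,0,-0.4,0,0,0,0.4,0,0,-0.4,0,0,0,0.4,0,0,-0.4,0,0,0,0.4,0,0,-0.4,0,0,0,0.4,0,0,-0.4,0,0,0,0.4,0,0,-0.4,0,0,0,0.4,0,0,-0.4,0,0,0,0.4,0,0,-0.4,0,0,0,0.4,0,0,-0.4,0,0,0,0.4])

```text
clock: 20.18
ee_pos: [0.4817, -0.1244, 0.2232]
eef_rot: [3.137, 0.001, 1.776]
contact_force: [0.9, 0.6, -0.2]
finger_gap: 0.034
grip_force: 0.0
```

```bash
python3 -c "
from h import *
T=cams.snapshot('top');p=np.load('p.npy');c,s=np.cos(p[2]),np.sin(p[2])
for d in cams.silhouettes('ball0','top'):
    v,u=np.nonzero(d['mask']);w=ray(T,u.mean(),v.mean(),.021)[:2]-p[:2];print(round(d['confidence'],2),len(u),'hopper frame',(c*w[0]+s*w[1]).round(4),(-s*w[0]+c*w[1]).round(4))
for d in cams.silhouettes('gate_tab','scene'): print(round(d['confidence'],2),d['rect'])
cv2.imwrite('pics/k.png',T['color'])
S=cams.snapshot('scene')
print('tab expected at 70mm',proj(S,[p[0]-.15*c,p[1]-.15*s,.13]))
im=S['color'].astype(int);v,u=np.nonzero((im[...,0]>120)&(im[...,1]<70)&(im[...,2]<80));k=(abs(u-335)<30)&(abs(v-280)<30);print(u[k].min(),u[k].max(),v[k].min(),v[k].max())
t=proj(S,[[p[0]-(.08+g)*c,p[1]-(.08+g)*s,.13] for g in(0,.06,.066,.07)]);print(t)
im=cv2.imread('pics/scene0.png')[...,::-1].astype(int);v,u=np.nonzero((im[...,0]>120)&(im[...,1]<70)&(im[...,2]<80));k=(abs(u-305)<30)&(abs(v-270)<30);print(u[k].min(),u[k].max(),v[k].min(),v[k].max())
"
```

```text
0.75 164 hopper frame 0.0257 -0.0902
0.75 182 hopper frame 0.0222 -0.1181
0.69 187 hopper frame 0.0292 -0.0624
0.85 [274.9, 261.3, 352.6, 306.8]
tab expected at 70mm [[346.61829496 274.54256183]]
339 350 268 287
[[305.94815945 264.96449471]
 [340.74331765 273.15896853]
 [344.26567373 273.98850506]
 [346.61829496 274.54256183]]
299 310 258 277
```

```bash
python3 -c "
from h import *
T=cams.snapshot('top');p=np.load('p.npy')
a=cv2.imread('pics/k.png').astype(int);d=abs(a-T['color'].astype(int)).sum(2)[185:235,285:345];print('motion',(d>60).sum())
c,s=np.cos(p[2]),np.sin(p[2]);out=[]
for z in(.021,.045):
    print(z,[np.round(((lambda w:(c*w[0]+s*w[1],-s*w[0]+c*w[1]))(ray(T,185+u/4.24,170+v/4.24,z)[:2]-p[:2])),4).tolist() for u,v in((480,155),(540,150),(602,140))])
for q in((632,85),(665,268)):
    w=ray(T,185+q[0]/4.24,170+q[1]/4.24,.05)[:2]-p[:2];print('tray outer',c*w[0]+s*w[1],-s*w[0]+c*w[1])
"
```

```text
motion 0
0.021 [[0.028, -0.0634], [0.0241, -0.0913], [0.0223, -0.1206]]
0.045 [[0.0244, -0.0638], [0.0205, -0.0911], [0.0187, -0.1199]]
tray outer 0.03972724213055089 -0.13870000395545712
tray outer -0.04556756349943984 -0.134603538815475
```

```bash
python3 -c "
from h import *
print(manip.sign_off())"
```

```text
the job is handed in; nothing more can be done
None
```

I handed the job in at about 21 s of the 61 s allowed, though no verdict came back: the key dropped in, turned to its stop and stands released and upright in the lock, the gate is about 69 mm out, all three balls lie still in the tray, and I touched no bystander.

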